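# Wind the arm rest level with its hand crank

## Robot

A 7-joint arm with a two-finger parallel gripper is mounted at the origin on the work surface. World frame = base frame: x ahead of the robot, y to its left, z up, the work surface at z = 0. Lengths are in m, angles in rad, forces in N, time in s.
With the tool pointing down it reaches from about 0.35 to 0.9 m from the base axis. Payload 8.1 kg.
Tool frame: the origin (TCP) lies midway between the tips of the shut fingers; the grasp point (between the pads) lies 19 mm behind it (manip.tcp_to_grasp is the distance from the TCP to the grasp point, in m); y points along the fingers, z is the direction in which the jaws open and shut, and the axes are right-handed (so a half turn about y gives the same grasp; the last joint's range is limited). The gripper opens to 92 mm and grips with 3 to 60 N. Pads are 19 mm wide; open, the fingers measure 130 mm over their backs; the gripper's body (75 mm by 190 mm) begins 47 mm behind the grasp point.
Start: joints at [1.224, 0.434, 0.025, 1.573, -0.012, 1.134, -0.075], TCP at [0.151, -0.607, 0.227] pointing down, gripper open.
Joint ranges: [-2.62, 2.62], [-0.44, 2.09], [-1.27, 1.32], [0.08, 2.57], [-1.32, 4.46], [0.12, 2], [-2.74, 2.74]. Speed limits (rad/s): [2.22, 2.22, 3.01, 3.01, 3.14, 3.14, 3.14].

## Interface

Orientations are given as a unit quaternion [x, y, z, w].
In Python, from cell import manip, imaging, order gives the robot as it stands. Calls block until the motion is done:
- manip.move_pose(position, orientation): joint-space move of the TCP to a pose.
- manip.move_linear(position, ori=None, v=0.15, stop_force=None): straight line of the TCP; ori=None keeps the orientation; v is the mean speed in m/s. With stop_force (N) it stops when the force on the tool has changed by that much, and returns True; else False.
- manip.move_j(angles): joint-space move.
- manip.command_gripper(opening, force=None): opening from 0.0 (shut) to 1.0 (fully open); force is the grip in N (None keeps the last); returns when the fingers have stopped.
- manip.hold(seconds).
- manip.inverse_kinematics(position, orientation): joint angles nearest the present ones, or None.
- imaging.snapshot(name): name is "side" or "top"; returns a dict with "frame" (384x512x3 uint8, red, green, blue), "camera_matrix" (3x3 intrinsics, pixels), "pose" (4x4, takes a point from camera to world coordinates). Camera axes: x right, y up, looking along -z (the intrinsics and any distortion apply to the point x, -y, -z); pixel columns grow to the right and rows downward; lengths in m; the calibration is good to about 2 mm. A picture is of the moment at which its call begins. There is no depth.
A pose or a line that the arm cannot do raises manip.MotionError and nothing moves.
- order.sign_off(): hands the job in, once; it reports no verdict.
Readings, each from a call of its own:
- manip.current_time(): time.
- manip.current_q(): joint angles.
- manip.current_joint_velocities(): joint speeds.
- manip.current_joint_efforts(): joint torques, N m.
- manip.current_tcp_pos(): TCP position.
- manip.current_tool_rot(): TCP orientation.
- manip.current_force(): force on the tool from outside, world axes, zero at the start.
- manip.current_moment(): the same for the moment, N m.
- manip.current_grip_width(): opening from 0.0 (shut) to 1.0 (fully open).
Only numpy, scipy, OpenCV 4.12 (cv2) and the standard library are available. Lean on these libraries where they do the work, as an engineer would, in place of code of your own. Each camera call takes 0.05 s, during which the arm holds its last target.

## Task

Fit the loose hand crank on the square shaft end of the arm rest, easing it on without forcing until its hub sits fully home. Then wind it clockwise by its handle, smoothly and without wrenching it or letting it slip off the shaft, until the moving wrist pad is level with the fixed elbow pad beside it. Leave the crank seated on the shaft and let go; do not disturb the other things on the table.

Things in the scene. Friction and masses are not known exactly. Their poses are not given: they have to be found in the camera images.
- crank: Loose steel hand crank, 0.25 kg, lying handle up. Origin: centre of the hub's underside, z up. Hub: block 30 x 30 mm (x, y), 44 mm tall; in its underside a square socket 14 mm wide, 22 mm deep, sides along x and y, mouth chamfered 1.5 mm. A flat arm 18 mm wide, 10 mm thick, level with the underside, runs along +x to x = 80 mm and carries the handle.
- handle_mid (a point): Middle of the crank's upright handle, on its axis: 70 mm along x from the hub's axis, 42 mm above the hub's underside. The handle is a black sleeve 24 mm in diameter, from 12 to 72 mm above the underside, that spins freely about its own upright axis.
- armrest: Fixed arm rest for taking blood. Origin: centre of the underside of its base plate (240 mm along x, 380 mm along y, 16 mm thick). At y = -130 mm a white gearbox, 90 x 90 mm, top at 100 mm, with a steel collar (40 mm diameter, top at 106 mm) round the square shaft end. At y = +120 mm two dark pads on posts: the moving wrist pad at x = -50 mm, the fixed elbow pad at x = +75 mm.
- shaft_end (a point): Top centre of the upright square shaft end, 12 x 12 mm, 20 mm above its collar. Does NOT tell how the square is turned: that differs each time and must be seen or felt. A seated crank's underside rests on the collar. Turns stiffly (0.15 N m, 2 N at the handle), stays where left; clockwise from above raises the wrist pad.
- spindle (a joint): How far the square shaft end has turned since the start (0 at the start, however the square then stands); grows clockwise seen from above, rad.
- moving_pad (a point): Centre of the top face of the moving wrist pad, 120 x 106 mm (x, y). Moves only straight up and down, 12 mm for each full turn of the shaft; starts 3 to 4 turns below the fixed pad.
- fixed_pad (a point): Centre of the top face of the fixed elbow pad, 84 x 106 mm, 150 mm above the table.
- tape: Bystander: paper roll of tape, 68 mm diameter, 25 mm tall.
- disinfectant: Bystander: white bottle, 60 mm diameter, 170 mm tall.
- swab_jar: Bystander: jar with steel cap, 70 mm diameter, 90 mm tall.
- stand_spanner: Bystander: steel spanner, 150 mm long, lying flat.
- pen_torch: Bystander: steel pen torch, 130 mm long, 16 mm diameter, lying.
- swab_box: Bystander: paper box 70 x 120 x 50 mm.
Mind the look-alikes: they are no part of the job. What is shaped like the crank but orange is not meant.

How it is judged:
On the way, in this order (a step that is already met when the one before it is completed fails the run):
1. the crank is seated on the square shaft end (z of crank in the frame of shaft_end below -0.016 m and horizontal distance between crank and shaft_end below 0.004 m and distance of moving_pad from where it was at the start of the episode below 0.006 m), for 0.2 s.
2. the wrist pad has been wound up by two full turns with the crank on the shaft (distance of moving_pad from where it was at the start of the episode above 0.024 m and z of crank in the frame of shaft_end below -0.01 m and horizontal distance between crank and shaft_end below 0.006 m), for 0.1 s.
At the end, for the whole second after the job is handed in: The wrist pad's top is within 4 mm of the fixed pad's height, and the crank sits on the square shaft end (its underside at least 16 mm below the shaft's top and its hub within 4 mm of the shaft's axis), at rest (z of moving_pad in the frame of fixed_pad between -0.004 and 0.004 m and z of crank in the frame of shaft_end below -0.016 m and horizontal distance between crank and shaft_end below 0.004 m and linear speed of crank below 0.02 m/s); the robot touches nothing.
It fails at once if the crank is forced onto the shaft or wrenched: more than 80 N between crank and shaft (contact force between crank and spindle above 80 N).
It fails at once if the crank slips off the shaft after winding has begun (distance of moving_pad from where it was at the start of the episode above 0.006 m and (z of crank in the frame of shaft_end above -0.003 m or horizontal distance between crank and shaft_end above 0.012 m)).
It fails at once if a bystander is disturbed (moved more than 30 mm) (distance of any of tape, disinfectant, swab_jar, stand_spanner, pen_torch, swab_box from where it was at the start of the episode above 0.03 m).
It also fails if it takes over 72 s, if anything falls off the work surface, if the arm or the gripper's body presses on something with over 40 N, if the wrist force passes 120 N, or if a joint passes its speed limit or range.

## Working session

There is one attempt and no reset: what is moved stays moved. The work goes in short steps, each a Python script; the robot and the scene stay as the last script left them, time stands still between calls to the robot, and variables do not carry over. Pictures are saved under pics/ and viewed, and the job is handed in when it is done.

```bash
ls; mkdir -p pics
python3 - <<'E'
from cell import manip, imaging, order
import cv2,numpy as np,pickle
for n in ["top","side"]:
    s=imaging.snapshot(n); pickle.dump(s,open(f"{n}0.pkl","wb"))
    cv2.imwrite(f"pics/{n}0.png",cv2.resize(s["frame"][...,::-1],(800,600),interpolation=cv2.INTER_CUBIC))
    print(s.keys(),s["camera_matrix"],s["pose"])
print(manip.current_time(),manip.current_tool_rot(),manip.current_tcp_pos(), manip.tcp_to_grasp)
E
```

```text
pics
dict_keys(['frame', 'camera_matrix', 'pose']) [[417.97639213   0.         261.56939776]
 [  0.         417.97639213 195.42912752]
 [  0.           0.           1.        ]] [[-0.02232947  0.98165361 -0.18936097  0.34415979]
 [-0.99950007 -0.02616038 -0.0177551  -0.07626544]
 [-0.02238311  0.18886984  0.981747    1.16798653]
 [ 0.          0.          0.          1.        ]]
dict_keys(['frame', 'camera_matrix', 'pose']) [[377.67245316   0.         255.85480823]
 [  0.         377.67245316 190.4046071 ]
 [  0.           0.           1.        ]] [[ 0.94015112  0.22588025 -0.25513524  0.30737393]
 [-0.34061207  0.64483182 -0.68423339 -0.73881199]
 [ 0.00996452  0.73018493  0.6831769   0.78430195]
 [ 0.          0.          0.          1.        ]]
0.1 [-0.08604622  0.70232857 -0.70139831  0.08585475] [ 0.15069982 -0.60609293  0.2260745 ] 0.0188
```

View pics/top0.png

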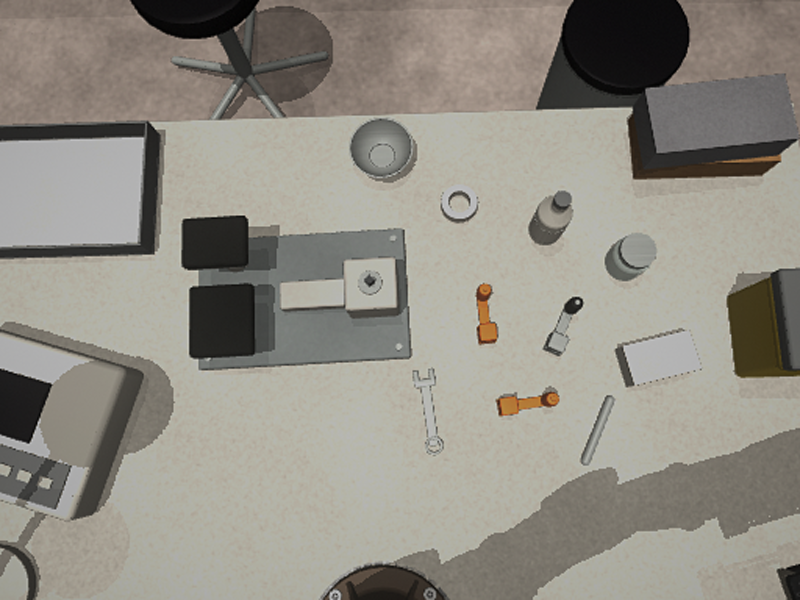

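View pics/side0.png

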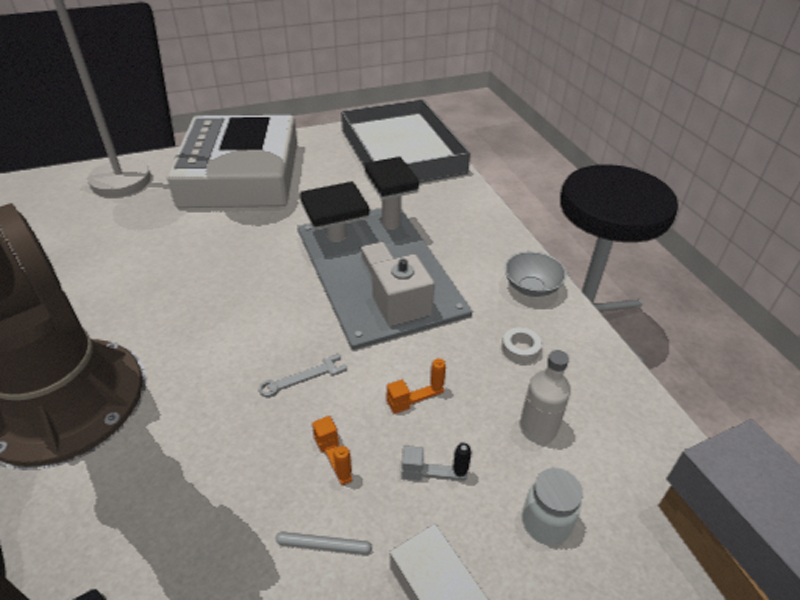

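```bash
cat > h.py <<'E'
import numpy as np,cv2,pickle
def ray(s,uv):
    K=s["camera_matrix"];T=np.array(s["pose"])
    d=np.linalg.inv(K)@np.array([uv[0],uv[1],1.]);d=d*[1,-1,-1]
    return T[:3,3],T[:3,:3]@d
def onz(s,uv,z):
    o,d=ray(s,uv);return o+d*(z-o[2])/d[2]
def proj(s,p):
    T=np.array(s["pose"]);c=T[:3,:3].T@(np.asarray(p)-T[:3,3])
    q=s["camera_matrix"]@(c*[1,-1,-1]);return q[:2]/q[2]
def tri(s1,u1,s2,u2):
    o1,d1=ray(s1,u1);o2,d2=ray(s2,u2)
    t=np.linalg.lstsq(np.c_[d1,-d2],o2-o1,rcond=None)[0]
    a=o1+d1*t[0];b=o2+d2*t[1];return (a+b)/2,np.linalg.norm(a-b)
E
python3 - <<'E'
import pickle,cv2,numpy as np
T=pickle.load(open('top0.pkl','rb'))["frame"];S=pickle.load(open('side0.pkl','rb'))["frame"]
def crop(f,u,v,r=20,z=400): # native px
    return cv2.resize(f[v-r:v+r,u-r:u+r,::-1],(z,z),interpolation=cv2.INTER_NEAREST)
k=.64
a=np.hstack([crop(T,237,180),crop(T,361,208)])
b=np.hstack([crop(S,258,172),crop(S,279,295,25)])
cv2.imwrite('pics/c1.png',a);cv2.imwrite('pics/c2.png',b)
E
```

```text
(no output)
```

View pics/c1.png

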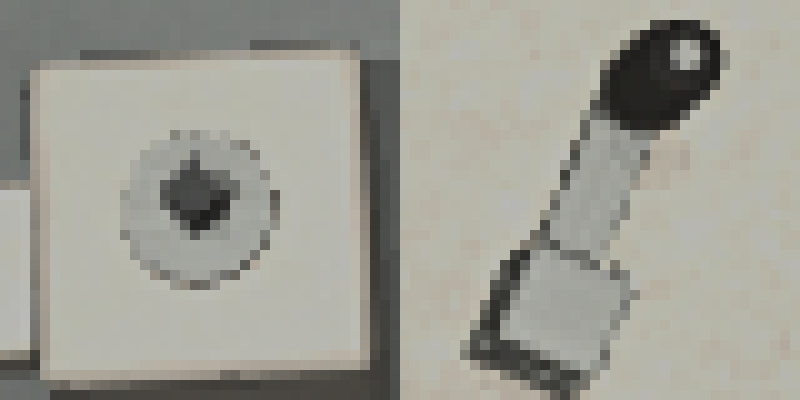

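View pics/c2.png

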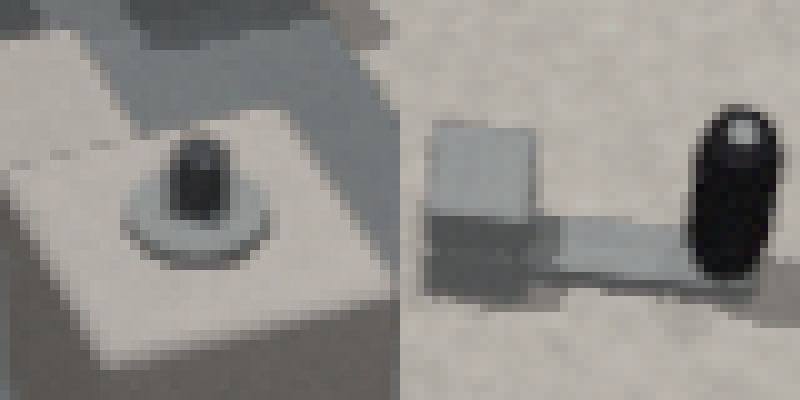

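Run:
```python
from h import *
T=pickle.load(open('top0.pkl','rb'));S=pickle.load(open('side0.pkl','rb'))
ht=(357.2,218.4);hs=(263.7,290.75)
print('hub',onz(T,ht,.044),onz(S,hs,.044),tri(T,ht,S,hs))
def blob(s,u,v,r,thr):
    f=s["frame"].max(2);m=np.zeros_like(f);m[v-r:v+r,u-r:u+r]=(f[v-r:v+r,u-r:u+r]<thr)
    n,l,st,c=cv2.connectedComponentsWithStats(m)
    i=1+np.argmax(st[1:,4]);return c[i],st[i]
for thr in (60,80):
  bt,x=blob(T,367,195,12,thr);bs,y=blob(S,295,294,17,thr);print(bt,x,bs,y)
  print('handle',onz(T,bt,.042),onz(S,bs,.042),tri(T,bt,S,bs))
# gearbox top quad & collar in top
f=T["frame"].astype(int)
g=f[160:200,217:260]
print(T["frame"][165:196,217:257].max(2)[10:20,8:32])
sq,x=blob(T,237,180,9,110);print('shaft dark',sq,x,onz(T,sq,.121))
sq,x=blob(S,258,172,9,100);print('shaft dark side',sq,x,onz(S,sq,.116))
# collar centre guesses
ct=(217+200/10-.5,160+209/10-.5);print('collar',onz(T,ct,.106))
cs=(238+195/10-.5,152+212/10-.5);print('collar S',onz(S,cs,.106))
# gearbox corners from crop
for c in [(30,65),(358,55),(372,370),(40,385)]:
    print(onz(T,(217+c[0]/10-.5,160+c[1]/10-.5),.1))
# orange-free: print shaft crop proj of corners
```

```text
hub [ 0.49102283 -0.31237589  0.044     ] [ 0.48857093 -0.31181404  0.044     ] (array([ 0.48974061, -0.3120841 ,  0.04435899]), np.float64(0.0024758737890904813))
[366.24096386 195.36144578] [361 190  12  11  83] [295.19161677 294.47904192] [290 284  11  21 167]
handle [ 0.55391973 -0.34147435  0.042     ] [ 0.55174965 -0.34296874  0.042     ] (array([ 0.55343848, -0.34180414,  0.03971297]), np.float64(0.0018145416368862061))
[366.29545455 195.22727273] [361 190  12  11  88] [295.13714286 294.64      ] [290 284  11  21 175]
handle [ 0.55428806 -0.34164804  0.042     ] [ 0.55146842 -0.34329837  0.042     ] (array([ 0.55356761, -0.34198444,  0.03939865]), np.float64(0.002411246212995871))
[[183 182 182 182 183 183 161 163 160 163 162 112 159 160 160 160 165 127
  182 183 183 182 183 183]
 [182 182 182 183 184 170 163 159 160 161 113  72 159 160 160 162 162 163
  182 185 183 183 183 183]
 [183 182 182 183 184 170 165 167 168 122  70  67  82 109 111 163 166 165
  138 183 184 183 183 183]
 [182 182 182 183 177 164 161 165  95  70  72  73  71  82 107 107 161 163
  166 182 184 183 184 183]
[... 336 characters left out ...]
8 171 157  96  36  40 117 151 166 163 162
  163 144 183 184 183 182]
 [182 182 183 184 129 158 161 160 161 164 152  90 152 152 149 163 165 167
  126 184 184 183 182 183]
 [182 183 182 184 186 153 165 163 163 164 166 168 167 167 163 163 164 167
  104 182 184 183 182 183]]
shaft dark [236.34210526 179.34210526] [233 176   8   8  38] [0.5899925  0.00665826 0.121     ]
shaft dark side [257.5        169.63636364] [255 166   6   8  44] [0.58972377 0.00768099 0.116     ]
collar [0.59067064 0.00746465 0.106     ]
collar S [0.58811072 0.00692348 0.106     ]
[0.63235294 0.05252246 0.1       ]
[ 0.63262258 -0.03430066  0.1       ]
[ 0.54786319 -0.03640932  0.1       ]
[0.54618678 0.05019352 0.1       ]
```

```bash
cat >> h.py <<'E'
from scipy.spatial.transform import Rotation as R
def quat(a):
    c,s=np.cos(a),np.sin(a)
    return R.from_matrix(np.array([[s,0,c],[-c,0,s],[0,-1,0]])).as_quat()
E
python3 - <<'E'
from h import *
from cell import manip
T=pickle.load(open('top0.pkl','rb'))
for d in [(1,1),(1,-1)]:
    v=onz(T,(235+3*d[0],179+3*d[1]),.106)-onz(T,(235,179),.106);print(np.degrees(np.arctan2(v[1],v[0])))
print(R.from_quat(manip.current_tool_rot()).as_matrix().round(2))
yaw=np.radians(-25.4)
for sgn in (1,-1):
    print(sgn,manip.inverse_kinematics([.49,-.312,.014],quat(yaw+sgn*np.pi/2)))
    for ty in (-45,45,135,-135):
        q=manip.inverse_kinematics([.59,.007,.14],quat(np.radians(ty)+sgn*np.pi/2)); print(ty,None if q is None else np.round(q,2))
for a in range(-180,180,30):
    ok=[]
    for t in np.linspace(0,2*np.pi,8,endpoint=False):
        q=manip.inverse_kinematics([.59+.07*np.cos(t),.007+.07*np.sin(t),.14],quat(np.radians(a)));ok.append(None if q is None else round(q[6],2))
    print(a,ok)
E
```

```text
-136.76547137743185
-45.38049169014792
[[-0.97 -0.    0.24]
 [-0.24  0.   -0.97]
 [ 0.   -1.   -0.  ]]
1 [ 0.83541067  0.68045398 -0.52235845  1.85048413  0.48436693  0.73975571
  1.17145157]
-45 [ 0.43  0.59 -0.8   1.72  0.48  1.04  0.26]
45 [ 0.57  0.71 -1.07  1.71  0.67  1.15  1.67]
135 [ 0.05  0.47 -0.21  1.75  0.12  0.93 -2.57]
-135 [ 0.27  0.52 -0.53  1.73  0.31  0.97 -1.17]
-1 [ 0.45510412  0.61647181  0.02832088  1.8850303  -0.02740101  0.64045962
 -1.51392343]
-45 [ 0.05  0.47 -0.21  1.75  0.12  0.93 -2.57]
45 [ 0.27  0.52 -0.53  1.73  0.31  0.97 -1.17]
135 [ 0.43  0.59 -0.8   1.72  0.48  1.04  0.26]
-135 [ 0.57  0.71 -1.07  1.71  0.67  1.15  1.67]
-180 [np.float64(-2.54), np.float64(2.39), np.float64(2.34), np.float64(2.36), np.float64(-2.55), np.float64(-2.45), np.float64(-2.41), np.float64(-2.46)]
-150 [np.float64(-2.02), np.float64(-2.09), np.float64(-2.12), np.float64(-2.11), np.float64(-2.18), np.float64(-2.7), np.float64(-2.64), np.float64(-2.66)]
-120 [np.float64(-2.32), np.float64(-2.43), np.float64(-2.51), np.float64(-2.5), np.float64(-2.39), np.float64(-2.25), np.
[... 698 characters left out ...]
, np.float64(-0.11), np.float64(-0.07), np.float64(0.04), np.float64(0.14), np.float64(0.14), np.float64(0.08)]
60 [np.float64(0.47), np.float64(0.4), np.float64(0.39), np.float64(0.42), np.float64(0.53), np.float64(0.62), np.float64(0.62), np.float64(0.56)]
90 [np.float64(1.0), np.float64(0.88), np.float64(0.88), np.float64(0.9), np.float64(1.01), np.float64(1.14), np.float64(1.18), np.float64(1.13)]
120 [np.float64(1.43), np.float64(1.35), np.float64(1.29), np.float64(1.31), np.float64(1.41), np.float64(1.5), np.float64(1.53), np.float64(1.5)]
150 [np.float64(1.96), np.float64(1.87), np.float64(1.81), np.float64(1.84), np.float64(1.93), np.float64(2.02), np.float64(2.05), np.float64(2.02)]
```

Run:
```python
from h import *
from cell import manip,imaging
q=quat(np.radians(-25.4+90))
manip.command_gripper(0.65)
manip.move_pose([.49,-.312,.17],q)
print(manip.move_linear([.49,-.312,.014],v=.12,stop_force=6),manip.current_tcp_pos(),manip.current_time())
manip.command_gripper(0,force=40)
print(manip.current_grip_width()*92,manip.current_force())
manip.move_linear([.49,-.312,.20],v=.12)
print(manip.current_grip_width()*92,manip.current_force(),manip.current_time())
for n in ["top","side"]:
    s=imaging.snapshot(n); pickle.dump(s,open(f"{n}1.pkl","wb"))
f=[pickle.load(open(f"{n}1.pkl","rb")) for n in ("top","side")]
o=[]
for s in f:
    u,v=proj(s,[.50,-.32,.22]).astype(int);print(u,v);u=np.clip(u,50,460);v=np.clip(v,50,330)
    o.append(cv2.resize(s["frame"][v-50:v+50,u-50:u+50,::-1],(400,400),interpolation=cv2.INTER_CUBIC))
cv2.imwrite('pics/g1.png',np.hstack(o))
```

```text
False [ 0.49051702 -0.31223028  0.01471426] 3.925
30.09076731871501 [-0.38919277  0.16377485  1.32629795]
29.72581029531162 [ 0.14258314  0.3145234  -2.66038461] 6.2083
375 204
273 241
```

View pics/g1.png

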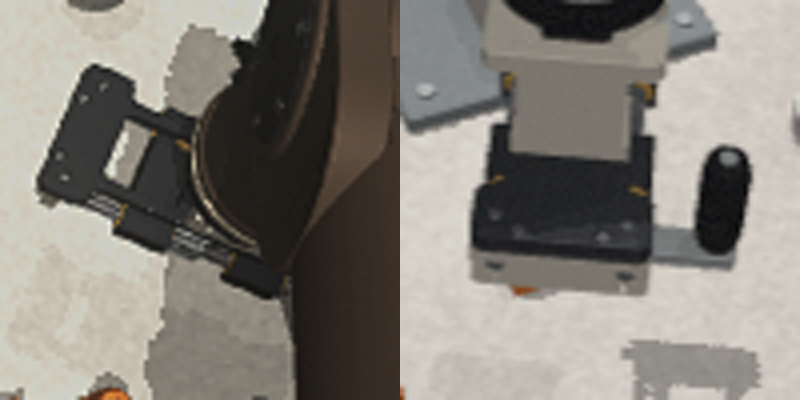

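Run:
```python
from h import *
from cell import manip
S=pickle.load(open('side1.pkl','rb'))
p=manip.current_tcp_pos();print(p)
y=np.radians(-25.4);d=np.array([np.cos(y),np.sin(y)])
f=S["frame"].max(2)
u0,v0=273-50,241-50
m=np.zeros_like(f);m[v0+34:v0+66,u0+72:u0+90]=f[v0+34:v0+66,u0+72:u0+90]<70
n,l,st,c=cv2.connectedComponentsWithStats(m);i=1+np.argmax(st[1:,4]);print(st[i],c[i])
e=np.array([p[0]+.07*d[0],p[1]+.07*d[1],p[2]+.028])
print(proj(S,e),onz(S,c[i],e[2])-e)
S0=pickle.load(open('side0.pkl','rb'))
e=np.array([.49+.07*d[0],-.312+.07*d[1],.042]);print(proj(S0,e),onz(S0,(295.17,294.55),.042)-e)
```

```text
[ 0.48975129 -0.3118188   0.19935614]
[297 228  14  27 271] [303.1402214  241.29889299]
[303.48800382 240.71551021] [-1.22484090e-03 -1.06550741e-03  2.77555756e-17]
[295.62572301 293.92888075] [-1.60278865e-03 -1.09041159e-03  3.46944695e-17]
```

Run:
```python
from h import *
from cell import manip,imaging
q=quat(np.radians(-46+90))
X=[.5897,.0073]
manip.move_linear([.52,-.2,.22],ori=q,v=.15)
manip.move_linear([*X,.165],v=.15)
manip.hold(.2)
print(manip.current_tcp_pos(),manip.current_time(),manip.current_force())
r=manip.move_linear([*X,.121],v=.03,stop_force=6)
print(r,manip.current_tcp_pos(),manip.current_force(),manip.current_moment(),manip.current_time())
```

```text
[0.58968673 0.00663035 0.16512741] 9.0917 [ 0.72564958 -0.22899682 -3.08646518]
True [0.58969106 0.00730496 0.13950952] [-0.30359984 -0.01254801  5.44980993] [ 0.04408519 -0.09075435  0.01567267] 9.975
```

Run:
```python
from h import *
from cell import manip,imaging
X=np.array([.5897,.0073])
for off in [(.0015,0),(.003,0),(.0015,.0015),(.0015,-.0015),(0,.002),(0,-.002),(-.002,0)]:
    c=X+off
    manip.move_linear([*c,.144],v=.05); manip.hold(.15)
    F0=np.array(manip.current_force());M0=np.array(manip.current_moment())
    r=manip.move_linear([*c,.122],v=.025,stop_force=7)
    F=np.array(manip.current_force())-F0;M=np.array(manip.current_moment())-M0
    print(off,r,np.round(manip.current_tcp_pos(),4),F.round(1),M.round(3),'xy',(-M[1]/F[2]).round(4),(M[0]/F[2]).round(4),manip.current_time())
    if manip.current_tcp_pos()[2]<.136: break
```

```text
(0.0015, 0) True [0.5914 0.0073 0.1394] [-1.1 -0.3  9.6] [-0.084  0.179  0.047] xy -0.0186 -0.0088 10.7917
(0.003, 0) True [0.5929 0.0073 0.1397] [-0.9 -0.   9.6] [-0.018  0.246 -0.028] xy -0.0255 -0.0019 11.6
(0.0015, 0.0015) False [0.5913 0.0089 0.1221] [ 0.   0.4 -1.4] [-0.073  0.062  0.031] xy 0.0432 0.0513 13.0417
```

Run:
```python
from h import *
from cell import manip,imaging
p=manip.current_tcp_pos()
r=manip.move_linear([.5912,.0088,.116],v=.02,stop_force=6)
print(r,manip.current_tcp_pos(),manip.current_force(),manip.current_moment())
manip.command_gripper(.6)
manip.hold(.2)
p=manip.current_tcp_pos()
manip.move_linear([p[0],p[1],.22],v=.15)
qs=manip.current_q()
# swing aside to see
manip.move_linear([.52,-.2,.24],v=.25)
print(manip.current_time())
for n in ["top","side"]:
    s=imaging.snapshot(n); pickle.dump(s,open(f"{n}2.pkl","wb"))
o=[]
for n in ("top","side"):
    s=pickle.load(open(f"{n}2.pkl","rb"))
    u,v=proj(s,[.60,.0,.12]).astype(int);print(u-40,v-40)
    o.append(cv2.resize(s["frame"][v-40:v+40,u-40:u+40,::-1],(400,400),interpolation=cv2.INTER_NEAREST))
cv2.imwrite('pics/g2.png',np.hstack(o))
```

```text
True [0.59146889 0.00905049 0.12005874] [-0.73636049  0.95124286  5.82990162] [-0.05112489 -0.02218341 -0.01007955]
15.975
198 135
222 129
```

View pics/g2.png

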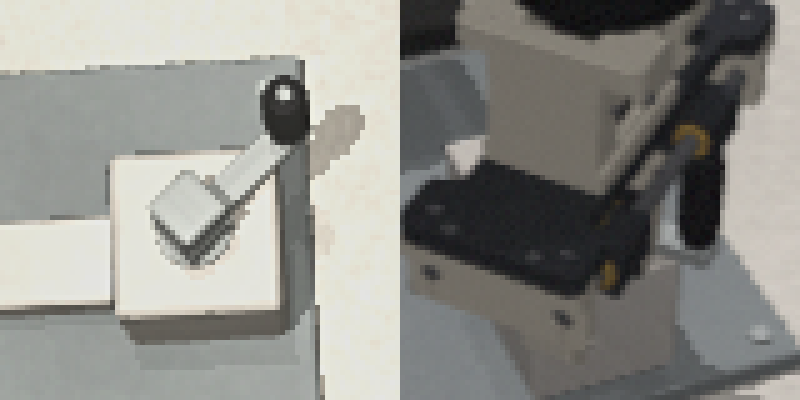

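Run:
```python
from h import *
T=pickle.load(open('top2.pkl','rb'));f=T["frame"].max(2)
m=np.zeros_like(f);m[135+12:135+32,198+48:198+66]=f[147:167,246:264]<70
n,l,st,c=cv2.connectedComponentsWithStats(m);i=1+np.argmax(st[1:,4])
h=onz(T,c[i],.148)
# hub top corners in crop (x5)
C=np.array([(190,170),(230,208),(190,248),(150,210)]) 
C=np.array([(188,170),(229,203),(190,244),(151,208)])
w=np.array([onz(T,np.array(x)/5-.5+[198,135],.150) for x in C]);print(w.round(4),w.mean(0))
hub=w.mean(0);d=h-hub;print(h,d,np.hypot(*d[:2]),np.degrees(np.arctan2(d[1],d[0])), st[i])
```

```text
[[ 0.6113  0.0072  0.15  ]
 [ 0.5936 -0.0132  0.15  ]
 [ 0.5731  0.0066  0.15  ]
 [ 0.5921  0.026   0.15  ]] [0.59252119 0.0066279  0.15      ]
[ 0.63994431 -0.04304845  0.148     ] [ 0.04742312 -0.04967636 -0.002     ] 0.06867818426606288 -46.32933315625514 [250 150  10  14  95]
```

```bash
cat >> h.py <<'E'
C0=np.array([.591,.0080])
def wind(manip,c,th0,th1,z,step=15,v=.1,r=.07,log=True):
    n=int(np.ceil(abs(th1-th0)/step));out=[]
    for t in np.linspace(th0,th1,n+1)[1:]:
        a=np.radians(t);u=np.array([np.cos(a),np.sin(a)])
        manip.move_linear([*(c+r*u),z],v=v)
        F=np.array(manip.current_force());p=np.array(manip.current_tcp_pos())
        e=p[:2]-c
        out.append([t,F[:2]@u,F[:2]@[u[1],-u[0]],F[2],np.hypot(*e)*1e3,np.degrees(np.arctan2(e[1],e[0])),manip.current_grip_width()*92])
        if np.hypot(*F[:2])>25: print('HIGH');break
    return np.array(out)
E
python3 - <<'E'
from h import *
from cell import manip,imaging
q=quat(np.radians(44)); P=[.6396,-.0424]
manip.command_gripper(.5)
manip.move_linear([*P,.24],ori=q,v=.25)
print(manip.move_linear([*P,.138],v=.15,stop_force=6),manip.current_force())
manip.command_gripper(0,force=20)
print(manip.current_grip_width()*92,manip.current_force(),manip.current_time(),manip.current_tcp_pos())
o=wind(manip,C0,-46,-91,.138)
print(o.round(1),manip.current_time(),manip.current_moment())
E
```

```text
False [ 0.16041277 -0.13589762  0.96723834]
23.388584821062025 [-0.19658113 -0.72954222  1.93185072] 18.7667 [ 0.63989788 -0.04248797  0.13834438]
[[-61.   -1.8   0.7   1.1  69.7 -61.4  23.4]
 [-76.   -2.2  -0.1   2.6  69.6 -75.9  23.5]
 [-91.   -2.5   0.1   1.8  69.6 -90.9  23.6]] 19.7667 [ 0.80177033 -0.20482751  0.02763011]
```

Run:
```python
from h import *
from cell import manip,imaging
o=wind(manip,C0,-91,-91-360,.138,step=20)
print(o.round(1),manip.current_time())
o=[]
for n in ["top","side"]:
    s=imaging.snapshot(n); pickle.dump(s,open(f"{n}3.pkl","wb"))
    o.append(cv2.resize(s["frame"][80:280,120:320,::-1],(400,400),interpolation=cv2.INTER_CUBIC))
cv2.imwrite('pics/g3.png',np.hstack(o))
```

```text
[[-1.110e+02 -3.700e+00  2.000e-01  1.200e+00  6.960e+01 -1.108e+02
   2.340e+01]
 [-1.310e+02 -2.700e+00  1.000e-01  2.900e+00  6.980e+01 -1.308e+02
   2.330e+01]
 [-1.510e+02 -2.500e+00  0.000e+00  4.300e+00  7.000e+01 -1.508e+02
   2.340e+01]
 [-1.710e+02  3.000e-01  5.000e-01  5.700e+00  7.030e+01 -1.706e+02
   2.380e+01]
 [-1.910e+02  3.000e+00  1.000e-01  5.900e+00  7.070e+01  1.696e+02
   2.330e+01]
 [-2.110e+02  4.900e+00 -3.000e-01  6.700e+00  7.110e+01  1.496e+02
   2.330e+01]
 [-2.310e+02  5.600e+00 -7.000e-01  6.400e+00  7.130e+01  1.294e+02
   2.370e+01]
 [-2.510e+02  5.300e+00  1.000e-01  6.100e+00  7.130e+01  1.092e+02
   2.350e+01]
 [-2.710e+02  6.100e+00 -5.000e-01  5.100e+00  7.120e+01  8.900e+01
   2.370e+01]
 [-2.910e+02  4.800e+00 -6.000e-01  6.900e+00  7.100e+01  6.870e+01
   2.350e+01]
 [-3.110e+02  3.700e+00  4.000e-01  5.600e+00  7.070e+01  4.840e+01
   2.370e+01]
 [-3.310e+02  3.800e+00  9.000e-01  6.300e+00  7.050e+01  2.790e+01
   2.350e+01]
 [-3.510e+02  2.100e+00 -9.000e-01  5.000e+00  7.030e+01  7.500e+00
   2.360e+01]
 [-3.710e+02  1.400e+00  1.200e+00  4.900e+00  7.020e+01 -1.260e+01
   2.370e+01]
 [-3.910e+02  3.000e-01  2.000e-01  5.000e+00  7.010e+01 -3.220e+01
   2.320e+01]
 [-4.110e+02 -9.000e-01  2.000e-01  2.400e+00  6.980e+01 -5.160e+01
   2.340e+01]
 [-4.310e+02 -2.100e+00  4.000e-01  1.400e+00  6.960e+01 -7.120e+01
   2.350e+01]
 [-4.510e+02 -2.200e+00  4.000e-01  1.200e+00  6.960e+01 -9.090e+01
   2.360e+01]] 26.8167
```

View pics/g3.png

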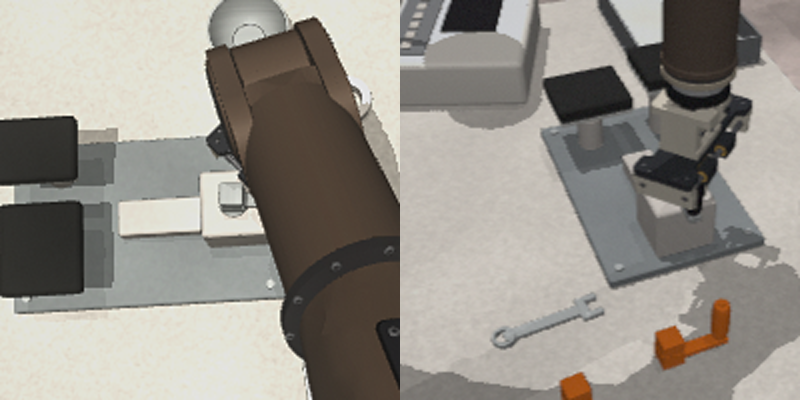

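Run:
```python
from h import *
for k in (0,3):
  T=pickle.load(open(f'top{k}.pkl','rb'));S=pickle.load(open(f'side{k}.pkl','rb'))
  a=cv2.resize(T["frame"][130:235,110:170,::-1],None,fx=5,fy=5,interpolation=cv2.INTER_NEAREST)
  b=cv2.resize(S["frame"][95:150,190:275,::-1],None,fx=5.5,fy=5.5,interpolation=cv2.INTER_NEAREST)
  b=cv2.convertScaleAbs(b,alpha=2.2); a=cv2.convertScaleAbs(a,alpha=2.2)
  b=np.vstack([b,np.zeros((525-b.shape[0],b.shape[1],3),np.uint8)]) 
  cv2.imwrite(f'pics/p{k}.png',np.hstack([a,b]));print(np.hstack([a,b]).shape)
```

```text
(525, 768, 3)
(525, 768, 3)
```

View pics/p0.png

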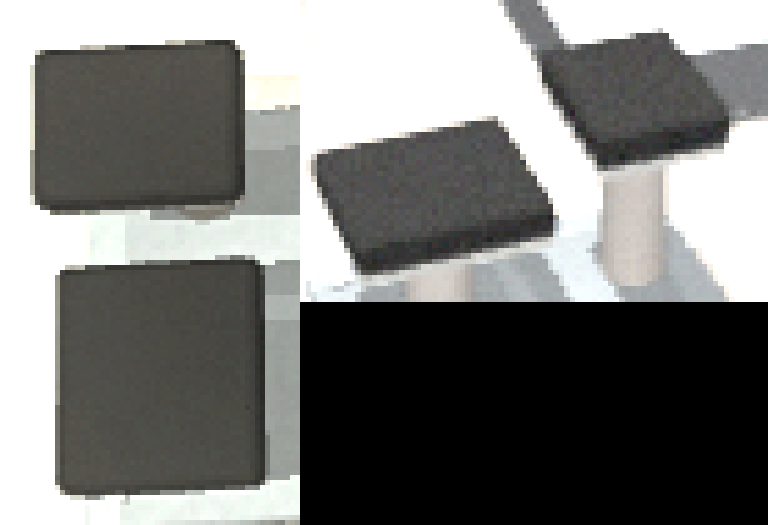

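View pics/p3.png

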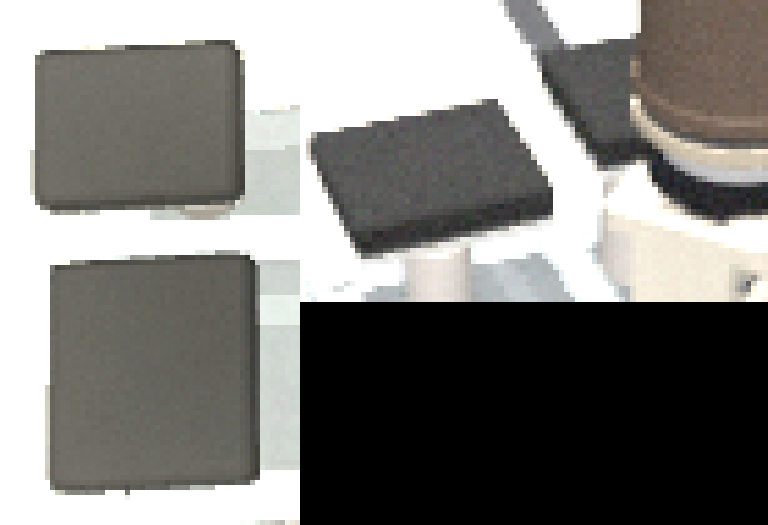

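```bash
cat > pad.py <<'E'
from h import *
def t(a): return np.array(a)/5-.5+[110,130]
def s(a): return (np.array(a)-[300,0])/5.5-.5+[190,95]
T=pickle.load(open('top0.pkl','rb'));S=pickle.load(open('side0.pkl','rb'))
if __name__=="__main__":
  for nm,prs in {'fixed':[((35,52),(670,34)),((35,205),(541,55)),((243,42),(728,115))],
   'mov0':[((60,272),(497,119)),((58,490),(313,155)),((263,258),(553,205))],
   'mov3':[((52,266),(495,99)),((50,487),(310,135)),((257,254),(553,186))]}.items():
    z=[tri(T,t(a),S,s(b)) for a,b in prs]
    print(nm,[(x[0].round(4),x[1].round(4)) for x in z],np.mean([x[0][2] for x in z]))
E
python3 pad.py
```

```text
fixed [(array([0.6984, 0.3139, 0.1429]), np.float64(0.0008)), (array([0.6154, 0.3087, 0.1472]), np.float64(0.0003)), (array([0.6951, 0.2035, 0.1525]), np.float64(0.0033))] 0.14754625288199794
mov0 [(array([0.5876, 0.3083, 0.1096]), np.float64(0.0022)), (array([0.4737, 0.3041, 0.1107]), np.float64(0.0009)), (array([0.5895, 0.1998, 0.1175]), np.float64(0.0039))] 0.11260264367011867
mov3 [(array([0.5871, 0.3073, 0.1242]), np.float64(0.003)), (array([0.4734, 0.3031, 0.125 ]), np.float64(0.0013)), (array([0.5892, 0.1995, 0.1303]), np.float64(0.0028))] 0.12649133751593616
```

Run:
```python
from h import *
from cell import manip,imaging
c=np.array([.591,.0073])
o=wind(manip,c,-451,-451-560,.138,step=20,v=.11)
print(np.abs(o[:,1:4]).max(0).round(1),o[-1].round(1),manip.current_time())
for n in ["top","side"]:
    s=imaging.snapshot(n); pickle.dump(s,open(f"{n}4.pkl","wb"))
k=4
T=pickle.load(open(f'top{k}.pkl','rb'));S=pickle.load(open(f'side{k}.pkl','rb'))
a=cv2.resize(T["frame"][130:235,110:170,::-1],None,fx=5,fy=5,interpolation=cv2.INTER_NEAREST)
b=cv2.resize(S["frame"][95:150,190:275,::-1],None,fx=5.5,fy=5.5,interpolation=cv2.INTER_NEAREST)
b=cv2.convertScaleAbs(b,alpha=2.2); a=cv2.convertScaleAbs(a,alpha=2.2)
b=np.vstack([b,np.zeros((525-b.shape[0],b.shape[1],3),np.uint8)]) 
cv2.imwrite(f'pics/p{k}.png',np.hstack([a,b]))
```

```text
[8.  1.7 6.3] [-1.011e+03  5.300e+00 -9.000e-01  4.200e+00  7.130e+01  6.820e+01
  2.350e+01] 37.4083
```

View pics/p4.png

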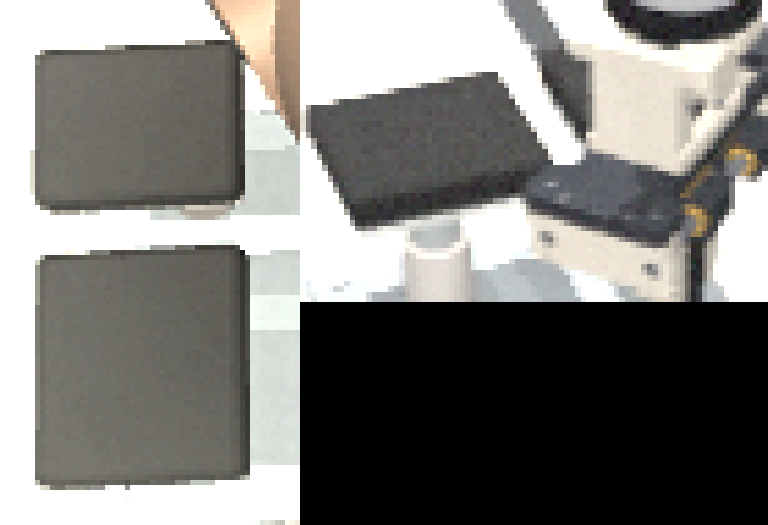

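Run:
```python
from pad import *
for a,b in [((38,257),(495,72)),((37,487),(307,107))]: print(tri(T,t(a),S,s(b)))
# collinearity test: left & right y-edge lines in world for assumed moving z, fixed at .15
def fit(cols,z): 
    w=np.array([onz(T,t(c),z)[:2] for c in cols]);return w
fl=fit([(36.5,60),(36.5,200)],.15);fr=fit([(243,60),(243,190)],.15)
print(fl,fr)
for z in (.140,.145,.150):
    ml=fit([(37.5,265),(37.5,480)],z);mr=fit([(248,260),(248,465)],z)
    print(z,ml.round(4).tolist(),mr.round(4).tolist(),'w',ml[:,1].mean()-mr[:,1].mean(),'L',ml[1,0],)
# sub-pixel dark mask areas: moving pad width in top images
for k in (0,3,4):
    f=pickle.load(open(f'top{k}.pkl','rb'))["frame"].max(2).astype(float)
    def edges(rows):
        L=[];Rr=[]
        for r in rows:
            g=f[r,112:170];thr=90
            i=np.where(g<thr)[0];l=i[0];h=i[i<58][-1]
            j=l
            L.append(112+l-(g[l]<0)*1- 0 + 0);
            # subpixel
            L[-1]=112+l-1+(g[l-1]-thr)/(g[l-1]-g[l])
            hh=l
            while hh+1<58 and g[hh+1]<thr: hh+=1
            Rr.append(112+hh+(thr-g[hh])/(g[hh+1]-g[hh]))
        return np.mean(L),np.mean(Rr)
    print(k,'fixed',edges(range(145,168)),'mov',edges(range(188,222)))
```

```text
(array([0.58807706, 0.30817284, 0.14176386]), np.float64(0.002624129609001707))
(array([0.47236423, 0.30263082, 0.14391129]), np.float64(0.001113962905334748))
[[0.69121797 0.31025504]
 [0.61708731 0.30702689]] [[0.68805186 0.20373346]
 [0.61934829 0.20203873]]
0.14 [[0.5857, 0.3088], [0.4758, 0.304]] [[0.5853, 0.2013], [0.4807, 0.1988]] w 0.1063567215900369 L 0.4757923488134975
0.145 [[0.5845, 0.3069], [0.4752, 0.3022]] [[0.5841, 0.2], [0.48, 0.1974]] w 0.10583941558384416 L 0.47515210424129906
0.15 [[0.5833, 0.305], [0.4745, 0.3003]] [[0.583, 0.1986], [0.4793, 0.1961]] w 0.10532210957765159 L 0.4745118596691006Traceback (most recent call last):
  File "<stdin>", line 27, in <module>
  File "<stdin>", line 25, in edges
IndexError: index 58 is out of bounds for axis 0 with size 58
```

Run:
```python
from h import *
from cell import manip,imaging
c=np.array([.591,.0073])
o=wind(manip,c,-1011,-1011-115,.138,step=20,v=.11)
print(o.round(1),manip.current_time())
manip.command_gripper(.5); manip.hold(.2)
p=manip.current_tcp_pos()
manip.move_linear([p[0],p[1],.24],v=.15)
manip.move_linear([.52,-.24,.26],v=.3)
print(manip.current_time())
for n in ["top","side"]:
    s=imaging.snapshot(n); pickle.dump(s,open(f"{n}5.pkl","wb"))
k=5
T=pickle.load(open(f'top{k}.pkl','rb'));S=pickle.load(open(f'side{k}.pkl','rb'))
a=cv2.resize(T["frame"][130:235,110:170,::-1],None,fx=5,fy=5,interpolation=cv2.INTER_NEAREST)
b=cv2.resize(S["frame"][95:150,190:275,::-1],None,fx=5.5,fy=5.5,interpolation=cv2.INTER_NEAREST)
b=cv2.convertScaleAbs(b,alpha=2.2); a=cv2.convertScaleAbs(a,alpha=2.2)
c=cv2.resize(T["frame"][140:220,190:270,::-1],(223,223))
d=np.zeros((525-b.shape[0],b.shape[1],3),np.uint8);d[:223,:223]=c[:d.shape[0]]
e=cv2.resize(S["frame"][120:220,200:300,::-1],(223,223));d[:223,230:453]=e
b=np.vstack([b,d]) 
cv2.imwrite(f'pics/p{k}.png',np.hstack([a,b]))
```

```text
[[-1.0302e+03  5.3000e+00  1.0000e-01  2.6000e+00  7.1000e+01  4.8600e+01
   2.3700e+01]
 [-1.0493e+03  4.1000e+00  4.0000e-01  4.4000e+00  7.0600e+01  2.9600e+01
   2.3600e+01]
 [-1.0685e+03  4.2000e+00  5.0000e-01  4.9000e+00  7.0200e+01  1.0900e+01
   2.3200e+01]
 [-1.0877e+03  2.8000e+00  1.1000e+00  5.9000e+00  6.9800e+01 -8.5000e+00
   2.3600e+01]
 [-1.1068e+03  1.3000e+00  1.7000e+00  4.8000e+00  6.9500e+01 -2.7800e+01
   2.3200e+01]
 [-1.1260e+03 -1.3000e+00  1.2000e+00  4.1000e+00  6.9300e+01 -4.6800e+01
   2.3300e+01]] 39.6583
42.2167
```

View pics/p5.png

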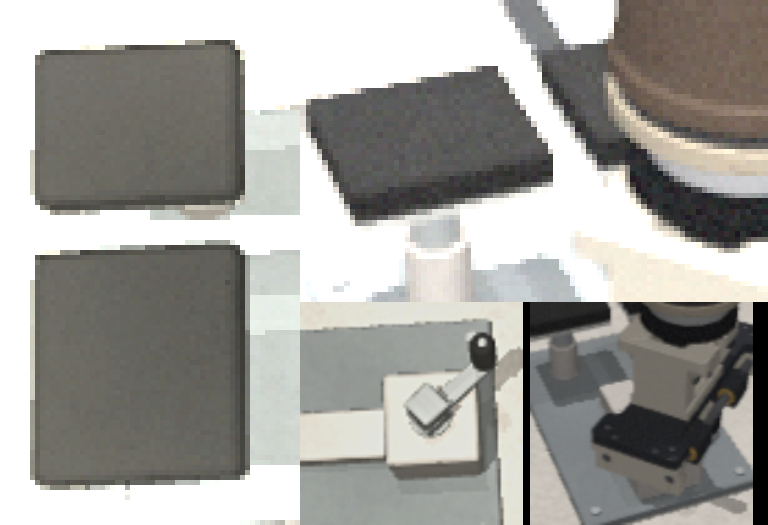

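Run:
```python
from pad import *
pr=[((35,256),(497,67)),((35,484),(306,100)),((246,245),(553,154))]
z=[tri(T,t(a),S,s(b)) for a,b in pr];print([(x[0].round(4)) for x in z],np.mean([x[0][2] for x in z]))
# armrest frame fit: from corner xy of fixed pad & moving pad known offsets; predict side pixels for level pad
from scipy.optimize import least_squares
def corners(x,y,th,cx,hw,h):
    c,s_=np.cos(th),np.sin(th);o=[]
    for dx,dy in [(hw,53),(-hw,53),(hw,-53),(-hw,-53)]:
        lx,ly=(cx+dx)/1e3,(120+dy)/1e3
        o.append([x+c*lx-s_*ly,y+s_*lx+c*ly,h])
    return np.array(o)
fixT=[(35,50),(35,205),(243,42),(243,198)];fixS=[(670,33),(541,55),(728,115),(600,152)]
m5T=[(35,256),(35,484),(246,245),(247,474)];m5S=[(497,67),(306,100),(553,157),(355,205)]
m0T=[(60,270),(58,490),(263,258),(263,482)];m0S=[(497,119),(313,155),(553,208),(360,255)]
def res(v,full=False):
    x,y,th,h0,h5,a,b,c,d=v;r=[]
    for cx,hw,h,tt,ss in [(75,42,.15,fixT,fixS),(-50,60,h5,m5T,m5S),(-50,60,h0,m0T,m0S)]:
        for p,a1,b1 in zip(corners(x,y,th,cx,hw,h),tt,ss):
            r+=list(proj(T,p)+[a,b]-t(a1));r+=list(proj(S,p)+[c,d]-s(b1))
    return np.array(r)
f=least_squares(res,[.591,.138,.02,.112,.148,0,0,0,0],loss='soft_l1')
print(f.x.round(4),np.abs(f.fun).mean()); print(res(f.x).reshape(3,4,4).round(1))
J=f.jac;print(np.sqrt(np.diag(np.linalg.inv(J.T@J)))[3:5]*.5)
```

```text
[array([0.5888, 0.3086, 0.1445]), array([0.4727, 0.3018, 0.149 ]), array([0.5894, 0.1997, 0.151 ])] 0.1481839600970859
[ 0.6185  0.1521  0.0269  0.1122  0.1462  6.6181 12.515  -8.6471  5.0698] 0.4689032043275742
[[[ 0.7  0.1 -1.2 -0.2]
  [ 0.1  0.4 -1.2  0.2]
  [-0.1 -0.6  1.   0.5]
  [-0.1 -0.4 -0.4 -1.2]]

 [[ 0.5 -0.7  0.3  0.3]
  [-0.5  0.4 -0.4  1. ]
  [-0.3 -0.7  1.2  0.3]
  [-0.5  0.2 -0.1 -0.8]]

 [[ 0.3 -0.2  0.6 -0.2]
  [-0.1  1.1 -0.7  0.1]
  [-0.   0.1  1.3  0.3]
  [ 0.   0.6 -0.1 -0.6]]]
[0.00140964 0.00144738]
```

Run:
```python
from h import *
def L(n,k): return pickle.load(open(f'{n}{k}.pkl','rb'))["frame"].astype(float).mean(2)
def cross(g,start,step):
    # from dark interior index outward until bright jump; subpixel at mid-level
    i=start;d=np.median(g[start-2:start+3])
    while 0<i<len(g)-2 and g[i+step]<d+28: i+=step
    b=max(g[i+step],g[i+2*step]); mid=(d+b)/2
    for _ in range(3):
        if g[i+step]<mid: i+=step
    return i+step*(mid-g[i])/(g[i+step]-g[i])
def line(f,rng,start,step,axis):
    pts=[]
    for c in rng:
        g=f[:,c] if axis=='col' else f[c]
        st=start(c) if callable(start) else start
        pts.append((c,cross(g,int(round(st)),step)))
    p=np.array(pts);k=np.polyfit(p[:,0],p[:,1],1);r=p[:,1]-np.polyval(k,p[:,0])
    ok=abs(r)<max(.5,2*np.std(r));k=np.polyfit(p[ok,0],p[ok,1],1);return k,p[ok],np.std(p[ok,1]-np.polyval(k,p[ok,0]))
sx=lambda X:(X-300)/5.5-.5+190
sy=lambda Y:Y/5.5-.5+95
f0=L('side',0);f5=L('side',5)
# back edges upward
kf,pf,ef=line(f0,range(int(sx(560)),int(sx(655))),sy(75),-1,'col')
km,pm,em=line(f5,range(int(sx(325)),int(sx(485))),sy(115),-1,'col')
km0,pm0,_=line(f0,range(int(sx(325)),int(sx(485))),sy(165),-1,'col')
def cmp(nm,kf,pf,km,pm,km0,pm0):
    xf=pf[:,0].mean();xm=pm[:,0].mean();s=(np.polyval(kf,xf)-np.polyval(km,xm))/(xf-xm)
    lift=np.polyval(km0,xm)-np.polyval(km,xm)
    out=[]
    for k in (kf[0],km[0],(kf[0]+km[0])/2): out.append(np.polyval(km,xm)+k*(xf-xm)-np.polyval(kf,xf))
    print(nm,'slopes f,m',kf[0].round(3),km[0].round(3),'connect',s.round(3),'lift px',lift.round(2),'low by mm(slopes f,m,avg)',(np.array(out)/lift*35.7).round(1))
cmp('sideback',kf,pf,km,pm,km0,pm0)
kf,pf,ef=line(f0,range(int(sx(620)),int(sx(715))),lambda c:sy(110),1,'col')
km,pm,em=line(f5,range(int(sx(370)),int(sx(540))),lambda c:sy(155),1,'col')
km0,pm0,_=line(f0,range(int(sx(370)),int(sx(540))),lambda c:sy(205),1,'col')
cmp('sidefront',kf,pf,km,pm,km0,pm0)
t0=L('top',0);t5=L('top',5)
for nm,step in (('topL',-1),('topR',1)):
    kf,pf,_=line(t0,range(143,169),135,step,'row')
    km,pm,_=line(t5,range(184,223),135,step,'row')
    km0,pm0,_=line(t0,range(187,225),140,step,'row')
    cmp(nm,kf,pf,km,pm,km0,pm0)
```

```text
sideback slopes f,m -0.143 -0.193 connect -0.211 lift px 9.64 low by mm(slopes f,m,avg) [9.2 2.4 5.8]
sidefront slopes f,m -0.192 -0.212 connect -0.225 lift px 9.6 low by mm(slopes f,m,avg) [4.7 1.9 3.3]
topL slopes f,m -0.012 -0.006 connect -0.003 lift px 4.97 low by mm(slopes f,m,avg) [2.9 0.9 1.9]
topR slopes f,m 0.006 0.014 connect 0.016 lift px 3.34 low by mm(slopes f,m,avg) [4.9 0.8 2.9]
```

Run:
```python
from h import *
from cell import manip,imaging
c=np.array([.591,.0073])
p=c+.07*np.array([np.cos(np.radians(-46.5)),np.sin(np.radians(-46.5))])
manip.move_linear([*p,.24],v=.3)
print(manip.move_linear([*p,.138],v=.15,stop_force=6))
manip.command_gripper(0,force=20);print(manip.current_grip_width()*92)
o=wind(manip,c,-46,-121,.138,step=15,v=.1)
print(o.round(1),manip.current_time())
manip.command_gripper(.5); manip.hold(.2)
p=manip.current_tcp_pos()
manip.move_linear([p[0],p[1],.24],v=.15)
manip.move_pose([.40,-.40,.28],manip.current_tool_rot())
print(manip.current_time())
for n in ["top","side"]:
    s=imaging.snapshot(n); pickle.dump(s,open(f"{n}6.pkl","wb"))
k=6
T=pickle.load(open(f'top{k}.pkl','rb'));S=pickle.load(open(f'side{k}.pkl','rb'))
a=cv2.resize(T["frame"][130:235,110:170,::-1],None,fx=5,fy=5,interpolation=cv2.INTER_NEAREST)
b=cv2.resize(S["frame"][95:150,190:275,::-1],None,fx=5.5,fy=5.5,interpolation=cv2.INTER_NEAREST)
b=cv2.convertScaleAbs(b,alpha=2.2); a=cv2.convertScaleAbs(a,alpha=2.2)
cc=cv2.resize(T["frame"][140:220,190:270,::-1],(223,223))
d=np.zeros((525-b.shape[0],b.shape[1],3),np.uint8);d[:223,:223]=cc
e=cv2.resize(S["frame"][120:220,200:300,::-1],(223,223));d[:223,230:453]=e
cv2.imwrite(f'pics/p{k}.png',np.hstack([a,np.vstack([b,d])]))
```

```text
False
23.833248911513245
[[ -61.    -0.8   -0.2    2.4   70.   -61.1   23.6]
 [ -76.    -0.4    0.5    4.1   69.8  -76.    23.5]
 [ -91.    -1.     1.     4.    69.6  -90.9   23.7]
 [-106.    -3.4   -1.1    4.9   69.5 -105.9   22.9]
 [-121.    -4.9    0.2    4.5   69.4 -120.9   23.8]] 46.2167
49.275
```

View pics/p6.png

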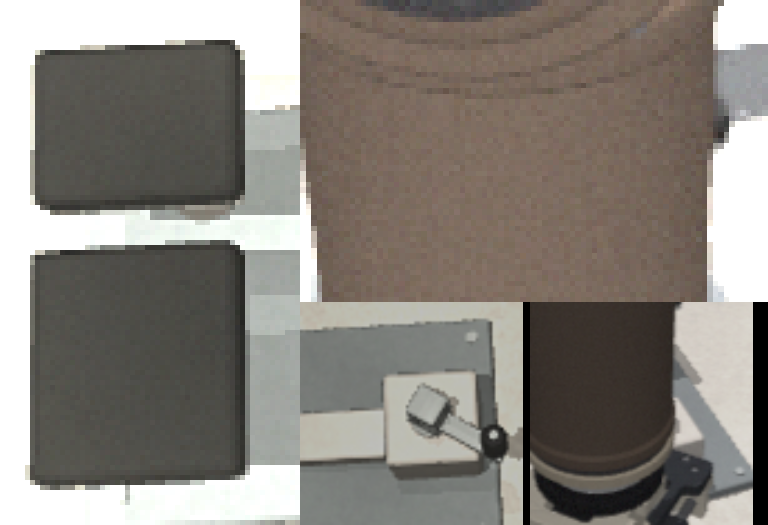

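Run:
```python
from h import *
from cell import manip,imaging
manip.move_pose([.2,-.58,.27],quat(np.radians(-76+180) if 0 else np.radians(44)))
print(manip.current_time(),manip.current_tcp_pos())
for n in ["top","side"]:
    s=imaging.snapshot(n); pickle.dump(s,open(f"{n}7.pkl","wb"))
S=pickle.load(open(f'side7.pkl','rb'))
b=cv2.resize(S["frame"][95:150,190:275,::-1],None,fx=8,fy=8,interpolation=cv2.INTER_NEAREST)
cv2.imwrite('pics/p7.png',cv2.convertScaleAbs(b,alpha=2.2))
cv2.imwrite('pics/s7.png',cv2.resize(S["frame"][...,::-1],(800,600)))
```

```text
50.425 [ 0.20229121 -0.57883127  0.27022198]
```

View pics/p7.png

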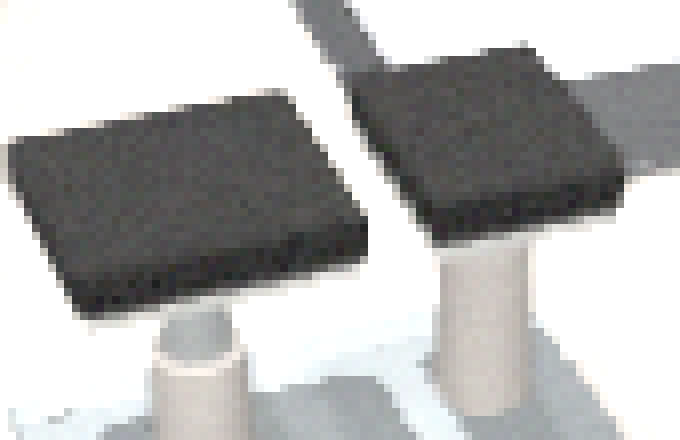

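View pics/s7.png

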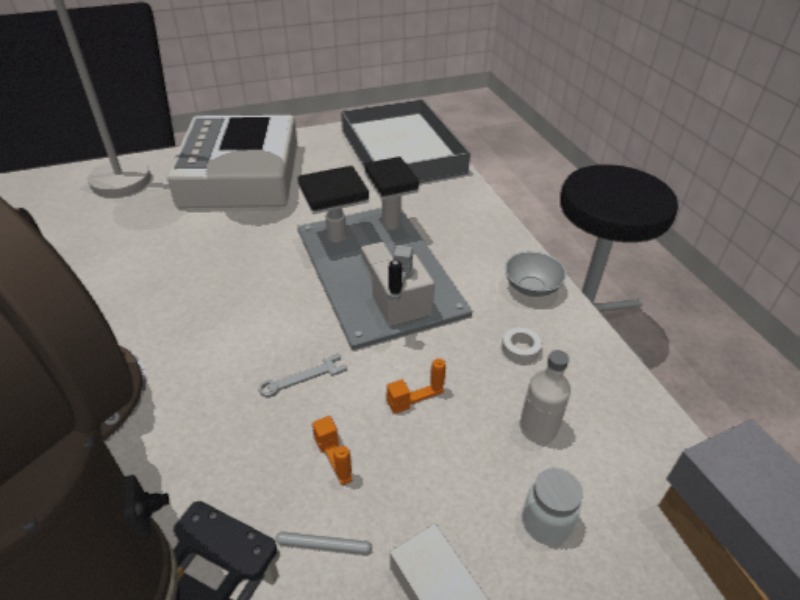

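```bash
cat > lev.py <<'E'
from h import *
def L(n,k): return pickle.load(open(f'{n}{k}.pkl','rb'))["frame"].astype(float).mean(2)
def cross(g,start,step):
    i=start;d=np.median(g[start-2:start+3])
    while 0<i<len(g)-3 and g[i+step]<d+28: i+=step
    b=max(g[i+step],g[i+2*step]); mid=(d+b)/2
    for _ in range(3):
        if g[i+step]<mid: i+=step
    return i+step*(mid-g[i])/(g[i+step]-g[i])
def pts(f,rng,start,step,axis):
    p=np.array([(c,cross(f[:,c] if axis=='col' else f[c],int(start),step)) for c in rng],float)
    k=np.polyfit(p[:,0],p[:,1],1);r=abs(p[:,1]-np.polyval(k,p[:,0]));p=p[r<.6]
    k=np.polyfit(p[:,0],p[:,1],1);x=p[:,0].mean();return x,np.polyval(k,x),k[0]
S=pickle.load(open('side7.pkl','rb'));T=pickle.load(open('top7.pkl','rb'))
f=L('side',7);g=L('top',7)
M={'back':(pts(f,range(229,241),107,-1,'col') if 0 else pts(f,range(237,252),105,-1,'col'),pts(f,range(194,223),111,-1,'col')),
 'front':(pts(f,range(247,264),116,1,'col'),pts(f,range(203,233),122,1,'col')),
 'topL':(pts(g,range(143,169),135,-1,'row'),pts(g,range(184,222),135,-1,'row')),
 'topR':(pts(g,range(143,169),135,1,'row'),pts(g,range(184,222),135,1,'row'))}
def edge(cam,o,th,cx,hw,ly,z,at):
    c,s=np.cos(th),np.sin(th)
    q=[proj(cam,[o[0]+c*lx-s*ly,o[1]+s*lx+c*ly,z]) for lx in (cx-hw,cx+hw)]
    q=np.array(q) if cam is S else np.array(q)[:,::-1]
    return q[0,1]+(q[1,1]-q[0,1])*(at-q[0,0])/(q[1,0]-q[0,0])
for yd in (.5,1.,1.5,2.):
    th=np.radians(yd)
    # origin from shaft (0,-.130)->(.591,.0077)
    o=np.array([.591-np.sin(th)*.13,.0077+np.cos(th)*.13])
    out={}
    for nm,((xf,yf,kf),(xm,ym,km)) in M.items():
        cam=S if nm in('back','front') else T
        ly=.12+(.053 if nm in('back','topL') else -.053)
        th_=0.018 if nm in('front','topR') else 0  # pad bottom edge seen: thickness guess
        pf=edge(cam,o,th,.075,.042,ly,.15-(th_ if nm=='front' else 0),xf)
        e=[edge(cam,o,th,-.05,.06,ly,h-(th_ if nm=='front' else 0),xm) for h in (.15,.151)]
        dm=((ym-yf)-(e[0]-pf))/(e[1]-e[0]);out[nm]=(round(dm,1),round(yf-pf,1))
    print(yd,'moving-fixed mm, (bias px):',out)
print({k:(round(v[0][2],3),round(v[1][2],3)) for k,v in M.items()})
E
python3 lev.py
```

```text
0.5 moving-fixed mm, (bias px): {'back': (np.float64(-1.0), np.float64(0.3)), 'front': (np.float64(-1.6), np.float64(0.4)), 'topL': (np.float64(-8.7), np.float64(0.0)), 'topR': (np.float64(-10.0), np.float64(1.4))}
1.0 moving-fixed mm, (bias px): {'back': (np.float64(-0.3), np.float64(0.4)), 'front': (np.float64(-0.9), np.float64(0.5)), 'topL': (np.float64(-6.0), np.float64(0.3)), 'topR': (np.float64(-6.3), np.float64(1.6))}
1.5 moving-fixed mm, (bias px): {'back': (np.float64(0.3), np.float64(0.5)), 'front': (np.float64(-0.1), np.float64(0.6)), 'topL': (np.float64(-3.2), np.float64(0.5)), 'topR': (np.float64(-2.4), np.float64(1.8))}
2.0 moving-fixed mm, (bias px): {'back': (np.float64(1.0), np.float64(0.6)), 'front': (np.float64(0.6), np.float64(0.8)), 'topL': (np.float64(-0.4), np.float64(0.7)), 'topR': (np.float64(1.5), np.float64(2.1))}
{'back': (np.float64(-0.168), np.float64(-0.177)), 'front': (np.float64(-0.197), np.float64(-0.216)), 'topL': (np.float64(-0.012), np.float64(-0.008)), 'topR': (np.float64(0.006), np.float64(0.013))}
```

Run:
```python
from h import *
o=[]
for n in ("top","side"):
    s=pickle.load(open(f"{n}7.pkl","rb"));u,v=proj(s,[.57,-.01,.13]).round().astype(int);print(n,u-25,v-25)
    o.append(cv2.resize(s["frame"][v-25:v+25,u-25:u+25,::-1],(400,400),interpolation=cv2.INTER_NEAREST))
    C=np.array([.591,.0077]);y=np.radians(-121);
    for k in range(4):
        a=y+np.pi/4+k*np.pi/2;p=[*(C+.0212*np.array([np.cos(a),np.sin(a)])),.150]
        q=(proj(s,p)-[u-25,v-25]+.5)*8;cv2.circle(o[-1],tuple(q.astype(int)),3,(0,0,255),-1)
cv2.imwrite('pics/e.png',np.hstack(o))
```

```text
top 218 161
side 228 146
```

View pics/e.png

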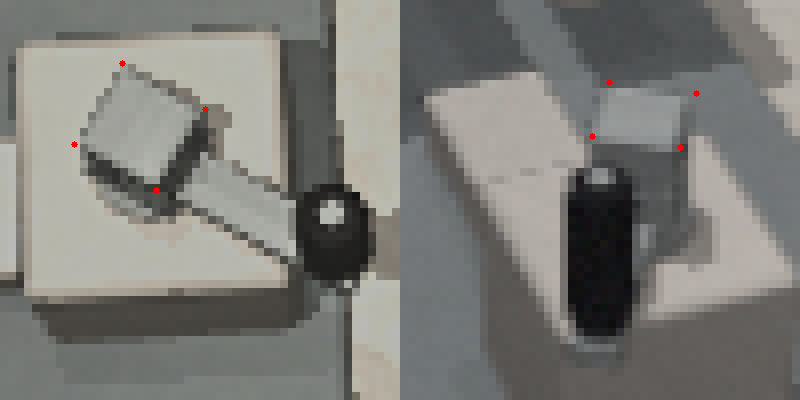

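```bash
python3 -c "
from cell import manip,order
print(manip.current_time(),manip.current_force());order.sign_off()"
```

```text
50.525 [0.11366009 0.0575036  0.3380116 ]
the job is handed in; nothing more can be done
```

I fitted the steel crank, wound the wrist pad up level with the elbow pad, let go, and handed the job in at 50.5 s. `order.sign_off()` gives no verdict, so these are my own checks.

- **Fitting:** The crank caught on the shaft top at three positions, each stopped at about 10 N or less. About 1.5 mm over in x and y it slid on and stopped at the height expected for fully home.
- **Winding:** I turned it clockwise by the handle, about 3.2 turns in total, regrasping once. Handle forces stayed at or below about 8 N.
- **Pad height:** The final side view puts the wrist pad within about 1 mm of level, or 1.6 mm at worst.
- **Disagreement:** The top view agrees only if the arm rest is turned about 1.8–2°. At the 1–1.5° I measured roughly, it reads 2–6 mm low, and up to 10 mm low at 0.5°. I trusted the side view because it depends much less on that angle.
- **Crank seating:** The last images show the hub top within about a pixel of where a seated crank should be.
- **Bystanders:** They look unmoved by eye in the last side picture; I did not measure them.
- **Robot:** It was clear of everything, with close to zero force on the tool.

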